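Dust covers over the watch movements at closing time

TASK

Closing time at the watch bench: put the four opened movements on the white job board under their dust covers. Take each clear cover by its knob from the wooden cover rack and set it down gently, not dropped, over the movement it fits - the smallest cover over the smallest movement and so on up to the largest - so that each stands flat on the board with its movement inside. Do not touch or shift the movements, and leave the bottle and the loupe alone.

Things in the scene. Friction and masses are not known exactly. Their poses are not given: they have to be found in the camera images.
- cover_a: Dust cover, smallest of four: clear dome, black foot ring, open below; foot 43 mm outside, 38 inside, dome 28 high; on it a 2 mm neck, then a black upright round knob 16 mm wide, 18 high (top 48 above foot). Loose, ~30 g. Origin: centre of underside; z up. Stands on the fixed wooden cover rack, 430 x 112 mm, top at 30 mm, 4 mm lips: four in a row 104 mm apart, any order.
- cover_b: Dust cover, second smallest of four: clear dome, black foot ring, open below; foot 57 mm outside, 52 inside, dome 34 high; on it a 2 mm neck, then a black upright round knob 16 mm wide, 18 high (top 54 above foot). Loose, ~45 g. Origin: centre of underside; z up. Stands on the fixed wooden cover rack, 430 x 112 mm, top at 30 mm, 4 mm lips: four in a row 104 mm apart, any order.
- cover_c: Dust cover, second largest of four: clear dome, black foot ring, open below; foot 72 mm outside, 67 inside, dome 40 high; on it a 2 mm neck, then a black upright round knob 16 mm wide, 18 high (top 60 above foot). Loose, ~65 g. Origin: centre of underside; z up. Stands on the fixed wooden cover rack, 430 x 112 mm, top at 30 mm, 4 mm lips: four in a row 104 mm apart, any order.
- cover_d: Dust cover, largest of four: clear dome, black foot ring, open below; foot 88 mm outside, 83 inside, dome 48 high; on it a 2 mm neck, then a black upright round knob 16 mm wide, 18 high (top 68 above foot). Loose, ~95 g. Origin: centre of underside; z up. Stands on the fixed wooden cover rack, 430 x 112 mm, top at 30 mm, 4 mm lips: four in a row 104 mm apart, any order.
- movement_a: The smallest of four opened movements, small wristwatch movement: brass with wheels, on a black holder; 20 mm diameter, 11 high over all. Takes cover_a (9 mm clear all round). Loose, ~20 g. Origin: centre of underside; z up. Lies on the fixed white job board, 430 x 124 mm, face at 14 mm, 4 mm edge lips: four in a row 104 mm apart, any order, before or behind the rack.
- movement_b: The second smallest of four opened movements, large wristwatch movement: brass with wheels, on a black holder; 34 mm diameter, 13 high over all. Takes cover_b (9 mm clear all round). Loose, ~45 g. Origin: centre of underside; z up. Lies on the fixed white job board, 430 x 124 mm, face at 14 mm, 4 mm edge lips: four in a row 104 mm apart, any order, before or behind the rack.
- movement_c: The second largest of four opened movements, pocket-watch movement: brass with wheels, on a black holder; 49 mm diameter, 15 high over all. Takes cover_c (9 mm clear all round). Loose, ~90 g. Origin: centre of underside; z up. Lies on the fixed white job board, 430 x 124 mm, face at 14 mm, 4 mm edge lips: four in a row 104 mm apart, any order, before or behind the rack.
- movement_d: The largest of four opened movements, alarm-clock movement (two brass plates on pillars): brass with wheels, on a black holder; 65 mm diameter, 25 high over all. Takes cover_d (9 mm clear all round). Loose, ~220 g. Origin: centre of underside; z up. Lies on the fixed white job board, 430 x 124 mm, face at 14 mm, 4 mm edge lips: four in a row 104 mm apart, any order, before or behind the rack.
- bottle: Small amber glass bottle with a white cap, standing on the bench beside the racks, 42 mm diameter, 85 mm high. Origin: centre of its underside. Loose; a bystander.
- loupe: Black eyeglass loupe, a waisted cup standing on the bench beside the racks, 38 mm diameter, 36 mm high. Origin: centre of its underside. Loose; a bystander.
Not all that is in view belongs to the job. Leave any blue or turquoise look-alike of the movement_b alone.

How it is judged:
By the outcome, as a careful person would: the job done as asked, in the order asked, and still so for the second after the job is handed in, with the robot touching nothing.
It also fails if it takes over 106 s, if anything falls off the work surface, if the arm or the gripper's body presses on something with over 40 N, if the wrist force passes 120 N, or if a joint passes its speed limit or range.

ROBOT

A 6-joint arm with a two-finger parallel gripper is mounted at the origin on the work surface. World frame = base frame: x ahead of the robot, y to its left, z up, the work surface at z = 0. Lengths are in m, angles in degrees, forces in N, time in s.
With the tool pointing down it reaches from about 0.325 to 0.925 m from the base axis. Payload 3.1 kg.
Tool frame: the origin (TCP) lies midway between the tips of the shut fingers; the grasp point (between the pads) lies 19 mm behind it (bot.pinch_z is the z of the grasp point in the tool frame, in m); z points along the fingers, y is the line along which they close (so a half turn about z gives the same grasp; the last joint's range is limited). The gripper opens to 85 mm and grips with 20 to 120 N. Pads are 22 mm wide; open, the fingers measure 114 mm over their backs; the gripper's body (76 mm by 85 mm) begins 54 mm behind the grasp point. The pads swing forward as they close: fully open they stand 13 mm farther back than shut.
Start: joints at [-81.314, 12.427, 92.441, -0, 75.132, -6.429], TCP at [0.163, -0.603, 0.231] pointing down, gripper open.
Joint ranges: [-157.48, 157.48], [-44.54, 120.13], [17.64, 146.25], [-64.5, 244.5], [7.68, 150.69], [-147.95, 147.95]. Speed limits (degrees/s): [159.86, 159.86, 180, 180, 180, 180].

INTERFACE

Orientations are given as a 3x3 rotation matrix whose columns are the frame's x, y, z axes.
In Python, from rig import sensors, cams, ticket, search_frame, regions_of, bot gives the robot as it stands.
- The arm moves only by the shell command python3 -m handwheel 'ROWS' [OPENING]. ROWS is a JSON object whose one key "series" holds one flat list of numbers, 6 for each row, row after row: the shift along the tool's x, y, z in units of 40 mm (1.0 is 40 mm), then the turn, a rotation vector about the tool's x, y, z in units of 6 degrees (1.0 is 6 degrees). A call has 1 to 10 rows; each row shifts and turns the commanded pose from where the row before left it, along the tool's axes as they then stand; what a row does not reach is not made up. A row lasts 1/12 s, in which the tool goes at most 41.7 mm and 7.16 degrees, less where a joint would pass 70% of its speed; a pose out of reach is approached as far as the arm can. A call is refused whole if a number of a shift passes 1 or a number of a turn 1, either way. A call with a gripper value outside its range is refused whole. OPENING is the closure, from -1 (fully open) to 1 (shut), set as the call begins (- or left out, the last holds). The fingers move at their own pace and stop on an object; the grip force is fixed at half the most. Time passes only in rows, so rows that do not move let the fingers close. It gives the time, the measured TCP pose, the force, the opening and the grip force at its end, in the units of the state.
- sensors.read_state(): the state, without advancing time (a new reading comes with each control period).
- cams.get_image(name): name is "side" or "top"; returns the picture (480x640x3 uint8, red, green, blue); there is no depth.
- cams.calibration(name): a dict with "vfov" (degrees; the focal length in pixels is half the picture's height over the tangent of half this angle, whatever the lens; pixels are square), "cx", "cy" (the principal point, pixels), "dist_coeffs" ([k1, k2, p1, p2, k3] as OpenCV has them; the pictures are not rectified), "eye" and "orientation" of the camera in the world. Camera axes: x right, y down, z forward; pixel columns grow to the right and rows downward; lengths in m; the calibration is good to about 2 mm. A picture is of the moment at which its call begins. calibration takes no time and is no camera call.
- ticket.job_done(): hands the job in; it is judged then, once.
Trained networks look in the newest picture that a camera, given by its name, has taken for a name from the list of things; names that differ only in an ending like _2 or _b are one class to them, and where a whole thing is asked for, a point or a joint stands for the part that bears it (a point fixed in the world has none). Each returns a list of dicts, best first, with "conf" (0 to 1); they miss things now and then, are a little off and sometimes report something else, mostly with a low value. They report only what shows in the picture. A call takes as long as a camera call. They do not tell look-alikes from the thing itself.
- search_frame(camera, target): "position" ([x, y, z] in m, in world coordinates, good to about 4 mm: the middle of the surface that is visible of it).
- regions_of(camera, target): "region" (480x640 bool, what is visible of it).
The state is a dict: "clock": time; "joints": joint angles; "qvel": joint speeds; "joint_torque": joint torques, N m; "position": TCP position; "ee_rot": TCP orientation; "contact_force": force on the tool from outside, world axes, zero at the start; "moment": the same for the moment, N m; "width": opening from 0.0 (shut) to 1.0 (fully open); "gripper_force": force on a finger pad.
Only numpy, scipy, OpenCV 4.12 (cv2) and the standard library are available. Lean on these libraries where they do the work, as an engineer would, in place of code of your own. Each camera call takes 0.05 s, during which the arm holds its last target. There are 200 camera calls.

## Working session

There is one attempt and no reset: what is moved stays moved. The work goes in short steps, Python scripts to look and compute and a shell command to move; the robot and the scene stay as the last step left them, time stands still between calls to the robot, and variables do not carry over. Pictures are saved under pics/ and viewed, at most 18 in all, crops included, and the job is handed in when it is done.

```bash
mkdir -p pics; ls
python3 - <<'E'
from rig import sensors,cams,bot
import cv2
for n in ("side","top"):
    im=cams.get_image(n); cv2.imwrite(f"pics/{n}0.png",im[:,:,::-1]); c=cams.calibration(n); print(n,c)
s=sensors.read_state(); print(s["clock"],s["position"],s["ee_rot"],s["width"],bot.pinch_z)
E
```

```text
pics
side {'vfov': 55.29874201514509, 'cx': 321.0853683379582, 'cy': 237.64401474903318, 'dist_coeffs': array([-0.09983389,  0.        ,  0.        ,  0.        ,  0.        ]), 'eye': array([-0.16333834,  0.66462112,  0.65779214]), 'orientation': array([[-0.70506655, -0.38772332,  0.59376072],
       [-0.70906144,  0.37289889, -0.59847999],
       [ 0.01063194, -0.84298105, -0.53783819]])}
top {'vfov': 50.5038590444346, 'cx': 319.2484531833769, 'cy': 230.71387499324976, 'dist_coeffs': array([0.02061006, 0.        , 0.        , 0.        , 0.        ]), 'eye': array([0.28826692, 0.01211703, 1.10083304]), 'orientation': array([[-0.07515786, -0.9746114 ,  0.21091211],
       [-0.99716288,  0.07256984, -0.01999522],
       [ 0.00418171, -0.21181653, -0.9773005 ]])}
0.1 [ 0.16288079 -0.60260819  0.23005998] [[ 9.65410147e-01  2.60735760e-01 -3.33699928e-04]
 [ 2.60735849e-01 -9.65407646e-01  2.21222898e-03]
 [ 2.54650743e-04 -2.22271584e-03 -9.99997497e-01]] 1.0022177234142577 -0.0187
```

View pics/side0.png

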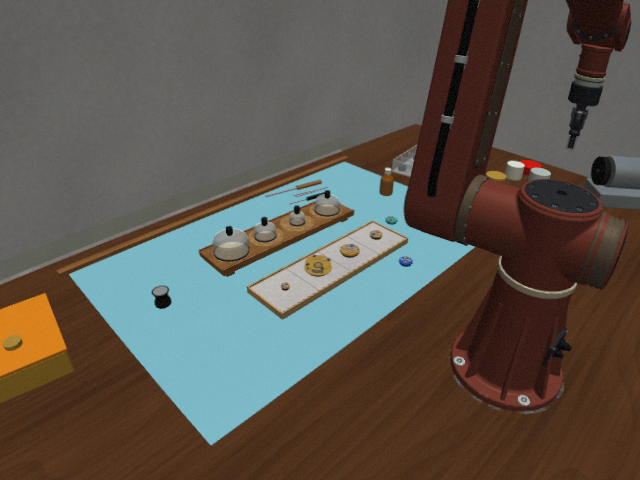

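View pics/top0.png

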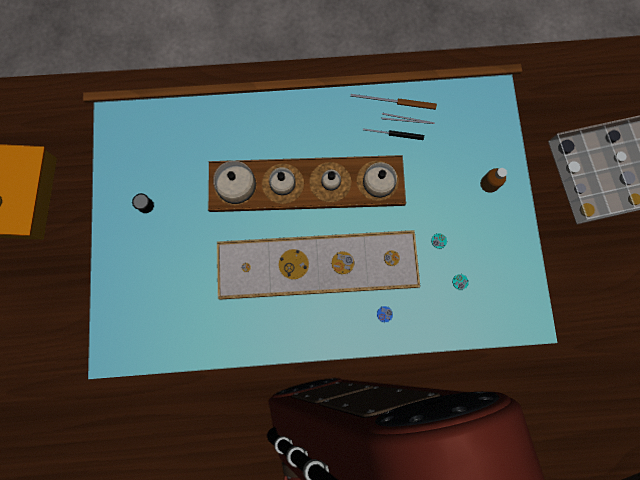

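Run:
```python
from rig import *
import numpy as np
for n in ("side","top"):
    for t in ("cover_a","movement_a","bottle","loupe"):
        print(n,t,[(np.round(d["position"],4).tolist(),round(d["conf"],2)) for d in search_frame(n,t)])
```

```text
side cover_a [([0.6072, -0.1342, 0.0589], 0.94), ([0.6138, 0.1837, 0.0697], 0.93), ([0.6202, 0.0763, 0.0585], 0.84), ([0.6197, -0.0332, 0.0514], 0.65)]
side movement_a [([0.4499, 0.0547, 0.0363], 0.7), ([0.446, -0.0449, 0.0265], 0.63), ([0.4547, 0.1541, 0.0248], 0.58), ([0.3311, -0.1249, 0.009], 0.58), ([0.4494, -0.1515, 0.0216], 0.38)]
side bottle [([0.5957, -0.3859, 0.0428], 0.55), ([0.6135, 0.179, 0.0653], 0.31)]
side loupe [([0.6044, 0.3747, 0.0276], 0.7)]
top cover_a [([0.628, 0.1655, 0.0761], 0.98), ([0.6258, -0.0403, 0.0532], 0.88), ([0.6137, -0.1432, 0.0728], 0.65), ([0.6256, 0.0615, 0.0608], 0.64)]
top movement_a [([0.4849, -0.2672, 0.0079], 0.76), ([0.4522, -0.1602, 0.0247], 0.73), ([0.4504, -0.0473, 0.0258], 0.66), ([0.4523, 0.0523, 0.0358], 0.65), ([0.3876, -0.3014, 0.0105], 0.64), ([0.3334, -0.1339, 0.0122], 0.57), ([0.4553, 0.1501, 0.0208], 0.48), ([0.6076, 0.3649, 0.0366], 0.37)]
top bottle [([0.5997, -0.3898, 0.0556], 0.88)]
top loupe [([0.6058, 0.3679, 0.0394], 0.88), ([0.448, -0.0513, 0.0233], 0.52)]
```

The side view shows the rack row at (210-350, 195-265) and the board row at (250-405, 225-310). In the top view, left to right, the covers at y≈181 are D, B, A, C and the movements at y≈262 are A, D, C, B. The blue and turquoise decoys at (385,314), (439,241) and (460,282) lie off the board.

```bash
cat > h.py <<'E'
import numpy as np,cv2
from rig import *
def K(c):
    f=240/np.tan(np.radians(c["vfov"]/2)); return np.array([[f,0,c["cx"]],[0,f,c["cy"]],[0,0,1.]])
def ray(n,uv):
    c=cams.calibration(n); p=cv2.undistortPoints(np.array([[uv]],float),K(c),c["dist_coeffs"])[0,0]
    d=c["orientation"]@np.array([p[0],p[1],1]); return c["eye"],d/np.linalg.norm(d)
def proj(n,P):
    c=cams.calibration(n); R=c["orientation"].T
    return cv2.projectPoints(np.array(P,float).reshape(-1,1,3),cv2.Rodrigues(R)[0],-R@c["eye"],K(c),c["dist_coeffs"])[0][:,0]
def tri(uvs):
    A=np.zeros((3,3));b=np.zeros(3)
    for n,uv in uvs.items():
        e,d=ray(n,uv);M=np.eye(3)-np.outer(d,d);A+=M;b+=M@e
    return np.linalg.solve(A,b)
def onz(n,uv,z):
    e,d=ray(n,uv); return e+d*(z-e[2])/d[2]
E
python3 - <<'E'
from h import *
im={n:cams.get_image(n) for n in("side","top")}
knob={'d':(.62,.168,.089),'b':(.62,.0645,.075),'a':(.62,-.0395,.069),'c':(.62,-.1425,.081)}
for k,P in knob.items():
    uv={}
    for n in im:
        c=proj(n,[P])[0]; g=im[n].max(2); m=np.zeros_like(g); x,y=c.round().astype(int)
        m[y-10:y+11,x-10:x+11]=(g[y-10:y+11,x-10:x+11]<55)
        N,L,S,C=cv2.connectedComponentsWithStats(m)
        j=min(range(1,N),key=lambda j:np.hypot(*(C[j]-c))-.1*S[j,4]); uv[n]=C[j]; print(k,n,c.round(1),C[j].round(1),S[j])
    print(k,"tri",tri(uv).round(4),"top",onz("top",uv["top"],P[2]).round(4),"side",onz("side",uv["side"],P[2]).round(4))
mv={'a':(.453,.152,.02),'d':(.451,.052,.027),'c':(.449,-.047,.022),'b':(.451,-.156,.02)}
for n in im:
  cams.get_image(n)
  R=regions_of(n,"movement_a")
  for r in R:
    m=r["region"]; v,u=np.nonzero(m); c=(u.mean(),v.mean()); (bc,rad)=cv2.minEnclosingCircle(np.c_[u,v].astype(np.float32))
    print(n,round(r["conf"],2),np.round(c,1),m.sum(),np.round(bc,1),round(rad,1),onz(n,c,.022).round(4))
a=cv2.resize(im["top"][145:305,200:425],None,fx=3.5,fy=3.5,interpolation=2);cv2.imwrite("pics/topc.png",a[:,:,::-1])
a=cv2.resize(im["side"][185:320,195:415],None,fx=3.6,fy=3.6,interpolation=2);cv2.imwrite("pics/sidec.png",a[:,:,::-1])
E
```

```text
d side [233.  233.6] [228.8 230.7] [226 227   7   9  49]
d top [230.2 183.6] [230.9 176.2] [227 174   8   6  40]
d tri [0.637  0.1667 0.0887] top [0.636  0.1659 0.089 ] side [0.6377 0.1674 0.089 ]
b side [267.6 223.1] [263.9 221.4] [262 218   5   8  37]
b top [280.6 182.2] [280.6 175.9] [277 172   8   9  54]
b tri [0.6347 0.064  0.0732] top [0.6337 0.0636 0.075 ] side [0.6328 0.0659 0.075 ]
a side [298.5 211. ] [296.6 209.4] [294 206   6   8  35]
a top [329.7 179.6] [330.9 175.2] [328 171   7   9  52]
a tri [ 0.6301 -0.0425  0.0685] top [ 0.6294 -0.0428  0.069 ] side [ 0.63   -0.0416  0.069 ]
c side [326.1 194.6] [326.6 194. ] [322 191   8   7  35]
c top [378.7 174.3] [381.5 173.9] [378 170   8   9  53]
c tri [ 0.6217 -0.1477  0.08  ] top [ 0.6204 -0.1483  0.081 ] side [ 0.6214 -0.1458  0.081 ]
side 0.69 [349.6 249.7] 244 [349.5 250. ] 10.0 [ 0.4499 -0.0546  0.022 ]
side 0.61 [285.6 285.9] 38 [285.5 285.5] 3.5 [0.4521 0.1539 0.022 ]
side 0.61 [405.  261.1] 115 [405.  260.5] 6.5 [ 0.3242 -0.1143  0.022 ]
side 0.59 [318.1 265.1] 477 [318.  265.2] 13.5 [0.4581 0.047  0.022 ]
side 0.55 [390.3 219.7] 79 [390.5 219.5] 5.7 [ 0.4713 -0.246   0.022 ]
side 0.52 [326.8 204.6] 485 [327.  204.6] 13.6 [ 0.6539 -0.1811  0.022 ]
side 0.43 [375.5 234.4] 91 [375.5 234. ] 5.6 [ 0.4509 -0.1565  0.022 ]
top 0.86 [293.1 263.8] 709 [293. 264.] 15.3 [0.4531 0.0512 0.022 ]
top 0.69 [391.6 257.8] 182 [391.5 258. ] 7.8 [ 0.4504 -0.1603  0.022 ]
top 0.67 [384.6 314.3] 181 [384.6 314.3] 7.6 [ 0.3322 -0.1331  0.022 ]
top 0.65 [438.7 240.1] 207 [438.9 240.1] 8.1 [ 0.4811 -0.2657  0.022 ]
top 0.64 [342.3 262. ] 377 [342.5 262. ] 11.2 [ 0.4491 -0.0541  0.022 ]
top 0.53 [460.  281.3] 197 [459.9 281.3] 8.0 [ 0.3893 -0.2995  0.022 ]
top 0.51 [245.9 266.8] 49 [245.9 266.7] 3.9 [0.4542 0.152  0.022 ]
```

View pics/topc.png

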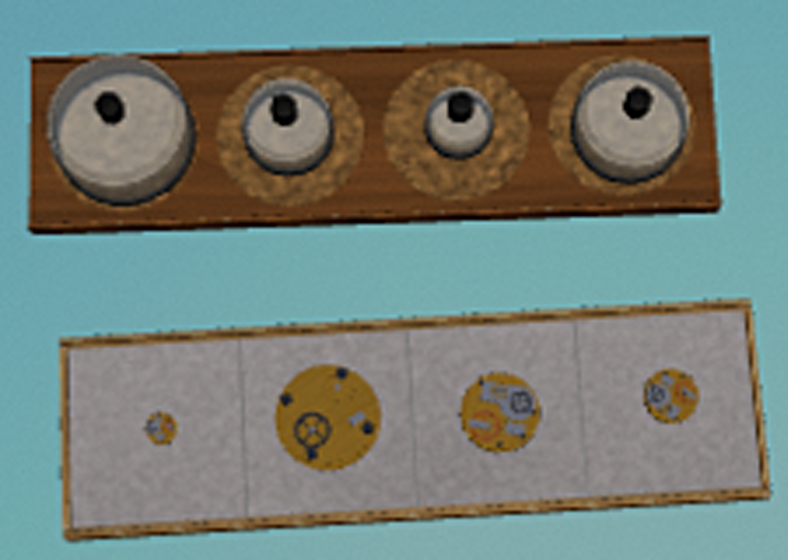

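View pics/sidec.png

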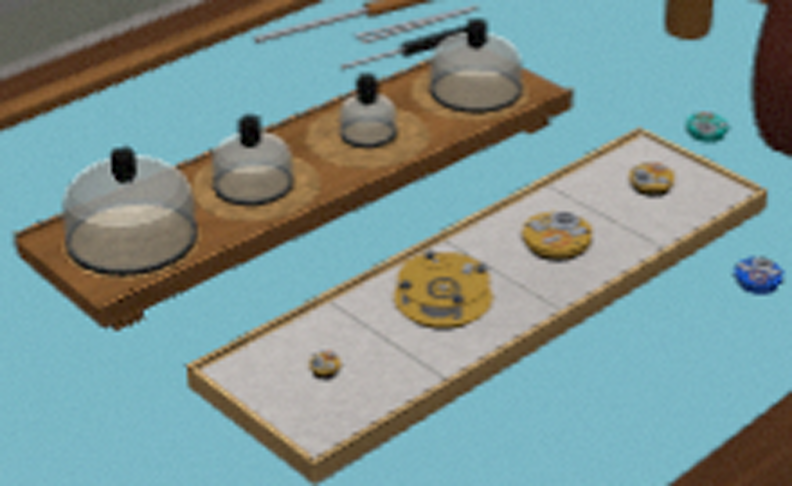

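The crops confirm the pairing: clear domes D, B, A, C left to right over cork rings, and A, D, C, B movements on the board. Next I'll refine the movement centres with a cylinder silhouette model, and turn the tool so the fingers close along world x.

```bash
python3 - <<'E'
from h import *
from scipy.optimize import least_squares
obs={'a':((245.9,266.8),(285.6,285.9),.010,.011),'d':((293.1,263.8),(318.1,265.1),.0325,.025),'c':((342.3,262.),(349.6,249.7),.0245,.015),'b':((391.6,257.8),(375.5,234.4),.017,.013)}
t=np.linspace(0,2*np.pi,60)
def cen(n,x,y,z,r,h):
    P=np.r_[np.c_[x+r*np.cos(t),y+r*np.sin(t),0*t+z],np.c_[x+r*np.cos(t),y+r*np.sin(t),0*t+z+h]]
    m=cv2.moments(cv2.convexHull(proj(n,P).astype(np.float32))); return np.array([m["m10"],m["m01"]])/m["m00"]
for k,(tp,sd,r,h) in obs.items():
    f=lambda p:np.r_[cen("top",*p,r,h)-tp,cen("side",*p,r,h)-sd]
    s=least_squares(f,[.45,0,.014],diff_step=1e-3); g=lambda p,n,o:cen(n,*p,.014,r,h)-o
    print(k,s.x.round(4),s.fun.round(2),*[least_squares(g,[.45,0],diff_step=1e-3,args=(n,o)).x.round(4) for n,o in(("top",tp),("side",sd))])
E
python3 -m handwheel '{"series":[0,0,0,0,0,-1,0,0,0,0,0,-1,0,0,0,0,0,-1,0,0,0,0,0,-1,0,0,0,0,0,-1,0,0,0,0,0,-1,0,0,0,0,0,-1,0,0,0,0,0,-1,0,0,0,0,0,-1,0,0,0,0,0,-1]}' 0.1
python3 -m handwheel '{"series":[0,0,0,0,0,-1,0,0,0,0,0,-1,0,0,0,0,0,-0.48,0,0,0,0,0,0]}'
python3 -c "
from rig import *;s=sensors.read_state();print(s['position'],s['ee_rot'],s['width'],s['joints'])"
```

```text
a [0.4543 0.1522 0.0144] [ 0.03  0.04 -0.05 -0.01] [0.4545 0.1524] [0.4546 0.1519]
d [0.4525 0.0514 0.0149] [-0.23 -0.25  0.37  0.07] [0.4521 0.051 ] [0.4542 0.051 ]
c [ 0.449  -0.0538  0.0157] [-0.06 -0.07  0.1   0.02] [ 0.4491 -0.054 ] [ 0.4508 -0.0555]
b [ 0.4513 -0.1598  0.0139] [-0.31 -0.37  0.59  0.07] [ 0.4505 -0.1604] [ 0.4525 -0.1588]
clock: 1.63
position: [0.163, -0.6034, 0.2313]
ee_rot: [[0.252, 0.968, -0.0], [0.968, -0.252, -0.0], [-0.0, 0.0, -1.0]]
contact_force: [0.6, -1.0, 1.2]
width: 0.456
gripper_force: 0.0
clock: 1.97
position: [0.163, -0.6034, 0.2313]
ee_rot: [[-0.001, 1.0, 0.0], [1.0, 0.001, 0.0], [0.0, 0.0, -1.0]]
contact_force: [0.5, 1.0, -0.6]
width: 0.449
gripper_force: 0.0
[ 0.1629873  -0.6033892   0.23127961] [[-6.50835930e-04  9.99999788e-01  2.34771785e-05]
 [ 9.99999788e-01  6.50835416e-04  2.18824922e-05]
 [ 2.18672078e-05  2.34914154e-05 -9.99999999e-01]] 0.4485541017160017 [-8.13152457e+01  1.24290762e+01  9.24413467e+01  1.57166703e-03
  7.51306135e+01 -8.13529392e+01]
```

```bash
python3 -m handwheel '{"series":[0.7,0.584,0,0,0,0,0.7,0.584,0,0,0,0,0.7,0.584,0,0,0,0,0.7,0.584,0,0,0,0,0.7,0.584,0,0,0,0,0.7,0.584,0,0,0,0,0.7,0.584,0,0,0,0,0.7,0.584,0,0,0,0,0.7,0.584,0,0,0,0,0.7,0.584,0,0,0,0]}' 0.3
python3 -m handwheel '{"series":[0.7,0.584,0,0,0,0,0.7,0.584,0,0,0,0,0.7,0.584,0,0,0,0,0.7,0.584,0,0,0,0,0.7,0.584,0,0,0,0,0.7,0.584,0,0,0,0,0.7,0.584,0,0,0,0,0.7,0.584,0,0,0,0,0.7,0.584,0,0,0,0,0,0,0,0,0,0]}'
python3 - <<'E'
from h import *
print(sensors.read_state()["position"],sensors.read_state()["width"])
a=cams.get_image("top"); cv2.imwrite("pics/t1.png",cv2.resize(a[100:300,180:440],None,fx=3,fy=3)[:,:,::-1])
E
```

```text
clock: 2.8
position: [0.3975, -0.322, 0.2316]
ee_rot: [[0.002, 1.0, 0.001], [1.0, -0.002, -0.001], [-0.001, 0.001, -1.0]]
contact_force: [0.2, -1.0, -0.0]
width: 0.352
gripper_force: 0.0
clock: 3.63
position: [0.6102, -0.0663, 0.2315]
ee_rot: [[-0.004, 1.0, 0.003], [1.0, 0.003, 0.003], [0.003, 0.003, -1.0]]
contact_force: [-1.1, -0.8, 0.2]
width: 0.352
gripper_force: 0.0
[ 0.61019603 -0.06629271  0.23149958] 0.35245883026021124
```

View pics/t1.png

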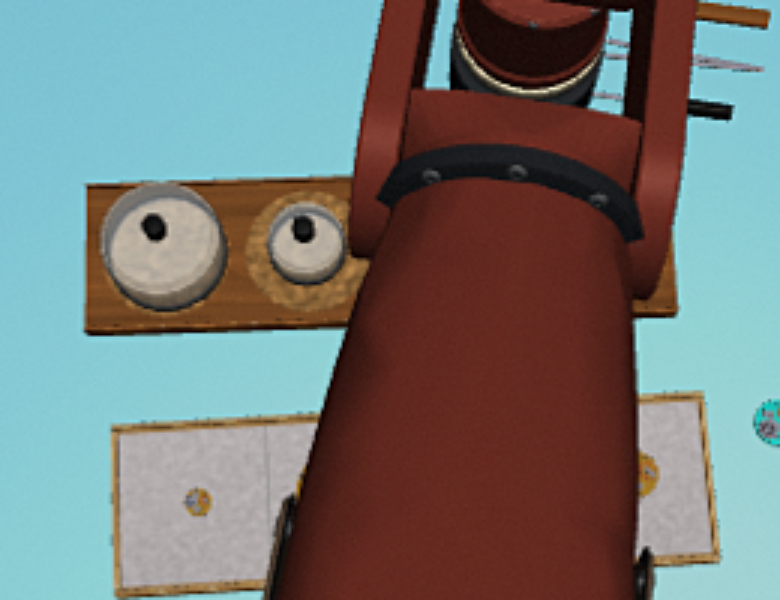

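The arm hides the middle of the top view (columns 290-680 of the crop); covers D and B remain visible and undisturbed. Descending on cover A.

```bash
python3 -m handwheel '{"series":[0.3,0.25,0.2,0,0,0,0.3,0.25,0.5,0,0,0,0,0,0.7,0,0,0,0,0,0.7,0,0,0,0,0,0.7,0,0,0,0,0,0.5,0,0,0,0,0,0,0,0,0,0,0,0,0,0,0]}'
python3 - <<'E'
from h import *
print(sensors.read_state()["position"])
a=cams.get_image("side"); cv2.imwrite("pics/s2.png",cv2.resize(a[150:300,220:420],None,fx=4,fy=4)[:,:,::-1])
E
```

```text
clock: 4.35
position: [0.6251, -0.0478, 0.0974]
ee_rot: [[0.002, 1.0, -0.004], [1.0, -0.002, 0.001], [0.001, -0.004, -1.0]]
contact_force: [0.1, 0.4, -0.0]
width: 0.348
gripper_force: 0.0
[ 0.62512969 -0.04775186  0.09744469]
```

View pics/s2.png

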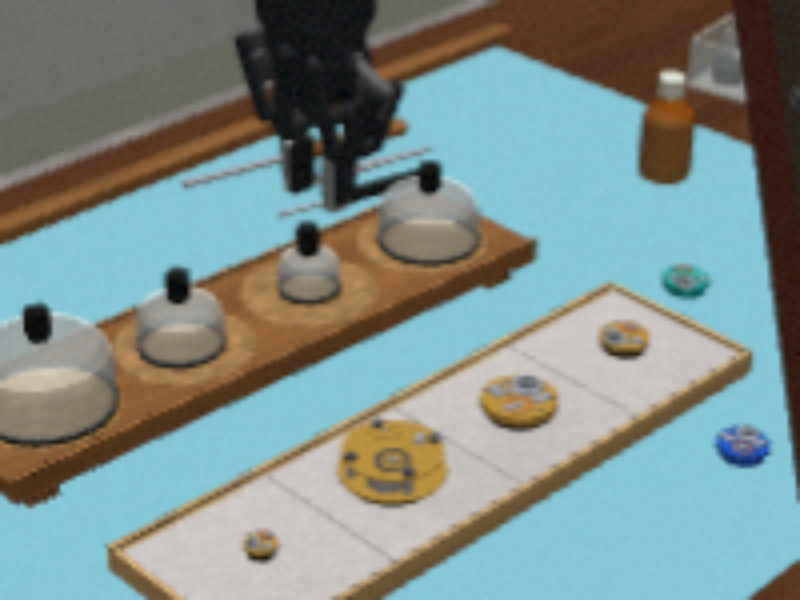

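The open fingers straddle above knob A (tips at crop (297,185) and (335,205), knob at (308,240)). Needs about 5 mm more in x and y, then down.

```bash
python3 -m handwheel '{"series":[0.13,0.125,0,0,0,0,0,0,0.3,0,0,0,0,0,0.3,0,0,0,0,0,0.25,0,0,0,0,0,0,0,0,0,0,0,0,0,0,0]}'
python3 - <<'E'
from h import *
s=sensors.read_state(); print(s["position"],s["joints"])
a=cams.get_image("side"); cv2.imwrite("pics/s3.png",cv2.resize(a[170:250,240:360],None,fx=6,fy=6)[:,:,::-1])
E
```

```text
clock: 4.9
position: [0.6304, -0.042, 0.0635]
ee_rot: [[0.0, 1.0, -0.004], [1.0, -0.0, 0.001], [0.001, -0.004, -1.0]]
contact_force: [-0.2, -0.4, -0.8]
width: 0.351
gripper_force: 0.0
[ 0.630389   -0.04195328  0.06345623] [-1.01677658e+01  2.39038393e+01  9.73655255e+01 -2.46011100e-03
  5.89349752e+01 -1.01638800e+01]
```

View pics/s3.png

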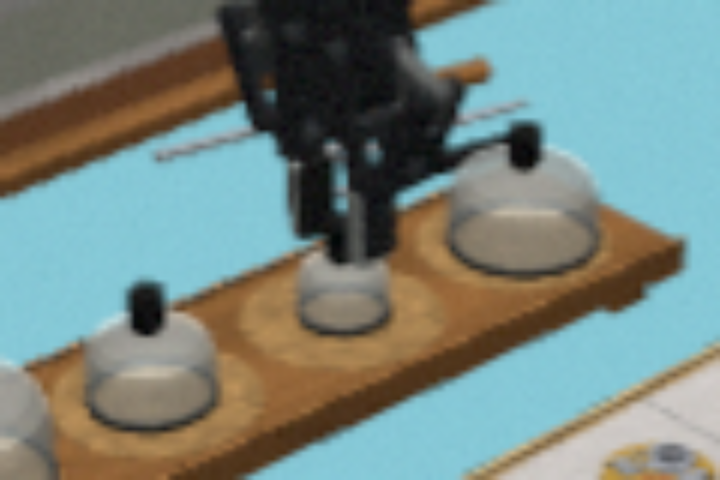

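The fingers are on both sides of knob A (crop (345,235)) with tips near the dome top. Close and lift.

```bash
python3 -m handwheel '{"series":[0,0,0,0,0,0,0,0,0,0,0,0,0,0,0,0,0,0,0,0,0,0,0,0,0,0,0,0,0,0,0,0,0,0,0,0]}' 1
python3 -m handwheel '{"series":[0,0,-0.2,0,0,0,0,0,-0.5,0,0,0,0,0,-0.6,0,0,0,0,0,-0.6,0,0,0,0,0,-0.2,0,0,0,0,0,0,0,0,0]}'
python3 - <<'E'
from h import *
s=sensors.read_state(); print(s["position"],s["joints"])
a=cams.get_image("side"); cv2.imwrite("pics/s4.png",cv2.resize(a[150:250,240:360],None,fx=6,fy=6)[:,:,::-1])
E
```

```text
clock: 5.45
position: [0.6321, -0.0423, 0.0656]
ee_rot: [[0.0, 1.0, 0.001], [1.0, -0.0, -0.0], [-0.0, 0.001, -1.0]]
contact_force: [-0.3, -0.5, 0.9]
width: 0.153
gripper_force: 58.5
clock: 5.95
position: [0.6345, -0.0426, 0.1534]
ee_rot: [[0.0, 1.0, 0.007], [1.0, -0.0, -0.001], [-0.001, 0.007, -1.0]]
contact_force: [1.4, 0.7, -0.7]
width: 0.151
gripper_force: 58.5
[ 0.63450062 -0.04264232  0.15341277] [-1.01647617e+01  1.76443096e+01  9.47934467e+01  6.68277582e-04
  6.71367929e+01 -1.01643664e+01]
```

View pics/s4.png

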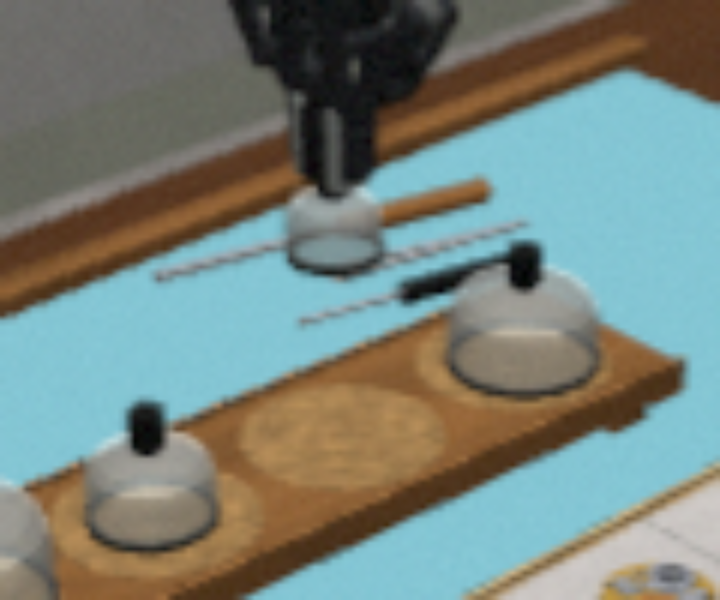

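Cover A hangs level from the pads at crop (335,230), and its cork place is empty. Carry it over movement A.

```bash
python3 -m handwheel '{"series":[0.3,-0.28,0,0,0,0,0.61,-0.56,0,0,0,0,0.7,-0.65,0,0,0,0,0.7,-0.65,0,0,0,0,0.7,-0.65,0,0,0,0,0.7,-0.65,0,0,0,0,0.6,-0.55,0,0,0,0,0.36,-0.33,0,0,0,0,0.2,-0.18,0,0,0,0,0,0,0,0,0,0]}'
python3 -m handwheel '{"series":[0,0,0.5,0,0,0,0,0,0.5,0,0,0,0,0,0.3,0,0,0,0,0,0.2,0,0,0,0,0,0,0,0,0,0,0,0,0,0,0,0,0,0,0,0,0]}'
python3 - <<'E'
from h import *
s=sensors.read_state(); print(s["position"],s["ee_rot"])
a=cams.get_image("side"); cv2.imwrite("pics/s5.png",cv2.resize(a[200:320,220:370],None,fx=5,fy=5)[:,:,::-1])
E
```

```text
clock: 6.83
position: [0.4492, 0.1536, 0.1475]
ee_rot: [[-0.003, 1.0, -0.004], [1.0, 0.003, -0.0], [-0.0, -0.004, -1.0]]
contact_force: [-0.0, -0.0, -1.0]
width: 0.152
gripper_force: 58.6
clock: 7.42
position: [0.4531, 0.1523, 0.09]
ee_rot: [[0.001, 1.0, 0.001], [1.0, -0.001, 0.0], [0.0, 0.001, -1.0]]
contact_force: [0.1, -0.2, 0.3]
width: 0.157
gripper_force: 58.6
[0.45307055 0.15230659 0.08996648] [[ 7.14502250e-04  9.99998652e-01  1.47806617e-03]
 [ 9.99999740e-01 -7.14651221e-04  1.00262701e-04]
 [ 1.01318868e-04  1.47799415e-03 -9.99998903e-01]]
```

View pics/s5.png

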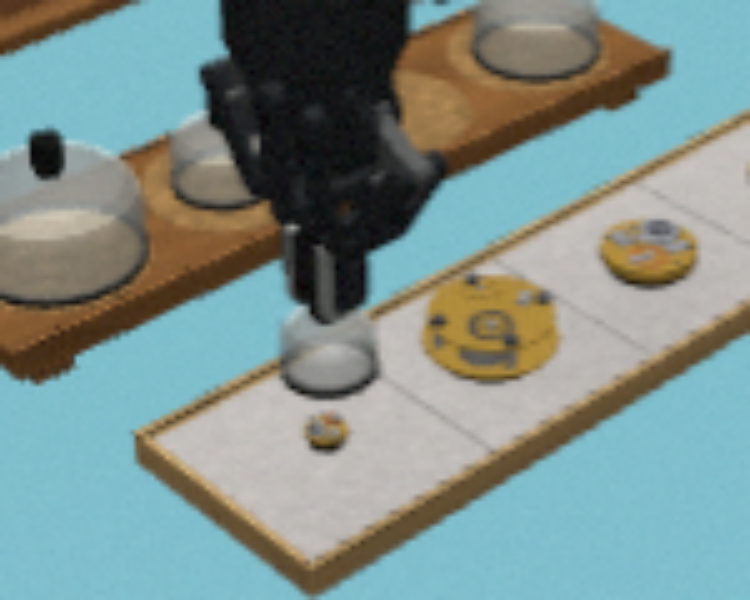

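Cover A's foot ring (crop centre (329,368)) hangs straight above movement A (crop (327,431)). Checking the geometry by projection.

```bash
python3 -m handwheel '{"series":[0,0,0,0,0,0,0,0,0,0,0,0,0,0,0,0,0,0]}' | sed -n 2p
python3 - <<'E'
from h import *
t=np.linspace(0,2*np.pi,60)
for z in(.050,.0544,.058):
    p=proj("side",np.c_[.4535+.0215*np.cos(t),.1523+.0215*np.sin(t),0*t+z]); q=(p-[220,200])*5
    print(z,"ring crop x",q[:,0].min().round(),q[:,0].max().round(),"y",q[:,1].min().round(),q[:,1].max().round())
E
```

```text
position: [0.4524, 0.1527, 0.0899]
0.05 ring crop x 277.0 376.0 y 347.0 407.0
0.0544 ring crop x 277.0 376.0 y 339.0 398.0
0.058 ring crop x 277.0 376.0 y 332.0 392.0
```

```bash
python3 -m handwheel '{"series":[0,0.04,0.2,0,0,0,0,0,0.3,0,0,0,0,0,0.25,0,0,0,0,0,0.1,0,0,0,0,0,0.05,0,0,0,0,0,0,0,0,0,0,0,0,0,0,0]}'
python3 -m handwheel '{"series":[0,0,0.04,0,0,0,0,0,0.03,0,0,0,0,0,0,0,0,0]}'
```

```text
clock: 8.3
position: [0.4536, 0.1526, 0.0533]
ee_rot: [[-0.0, 1.0, 0.0], [1.0, 0.0, -0.0], [-0.0, 0.0, -1.0]]
contact_force: [0.6, -0.1, 0.4]
width: 0.152
gripper_force: 58.6
clock: 8.55
position: [0.4536, 0.1526, 0.0506]
ee_rot: [[0.0, 1.0, 0.0], [1.0, -0.0, 0.0], [0.0, 0.0, -1.0]]
contact_force: [-0.7, -0.2, 0.1]
width: 0.152
gripper_force: 58.6
```

Touchdown is expected at about 0.0496.

```bash
python3 -m handwheel '{"series":[0,0,0.02,0,0,0,0,0,0,0,0,0,0,0,0.01,0,0,0,0,0,0,0,0,0]}'|grep -E "pos|force"
python3 -m handwheel '{"series":[0,0,0.02,0,0,0,0,0,0,0,0,0]}'|grep -E "pos|force"
```

```text
position: [0.4536, 0.1526, 0.0495]
contact_force: [-0.0, -0.1, 0.6]
gripper_force: 58.7
position: [0.4537, 0.1527, 0.0494]
contact_force: [-2.7, 0.3, 6.2]
gripper_force: 59.3
```

Contact. Release and lift, then check.

```bash
python3 -m handwheel '{"series":[0,0,0,0,0,0,0,0,0,0,0,0,0,0,0,0,0,0,0,0,0,0,0,0]}' 0.3 |grep -E "width|force"
python3 -m handwheel '{"series":[0,0,-0.2,0,0,0,0,0,-0.5,0,0,0,0,0,-0.7,0,0,0,0,0,-0.7,0,0,0,0,0,-0.4,0,0,0,0,0,0,0,0,0]}'
python3 - <<'E'
from h import *
s=sensors.read_state(); print(s["position"])
a=cams.get_image("side"); cv2.imwrite("pics/s6.png",cv2.resize(a[200:320,220:370],None,fx=5,fy=5)[:,:,::-1])
E
```

```text
contact_force: [-0.3, 0.4, -0.0]
width: 0.349
gripper_force: 0.0
clock: 9.88
position: [0.4572, 0.1533, 0.1536]
ee_rot: [[0.0, 1.0, 0.01], [1.0, -0.0, 0.002], [0.002, 0.01, -1.0]]
contact_force: [1.7, 0.2, 0.0]
width: 0.348
gripper_force: 0.0
[0.45715281 0.15327668 0.15364623]
```

View pics/s6.png

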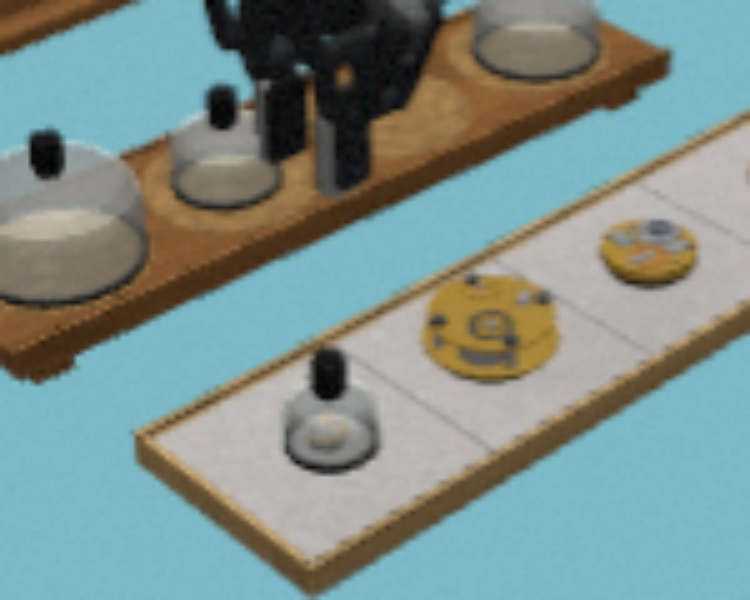

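Cover A stands flat around movement A (crop (330,435)), with the knob upright. Next is cover B.

```bash
python3 -m handwheel '{"series":[-0.15,0.3,0,0,0,0,-0.3,0.6,0,0,0,0,-0.4,0.82,0,0,0,0,-0.4,0.82,0,0,0,0,-0.4,0.82,0,0,0,0,-0.3,0.6,0,0,0,0,-0.17,0.36,0,0,0,0,-0.1,0.2,0,0,0,0,0,0,0,0,0,0,0,0,0,0,0,0]}' |grep pos
python3 -m handwheel '{"series":[0,0,0.3,0,0,0,0,0,0.4,0,0,0,0,0,0.3,0,0,0,0,0,0.2,0,0,0,0,0,0,0,0,0,0,0,0,0,0,0,0,0,0,0,0,0]}'|grep -E "pos|rot"
```

```text
position: [0.6331, 0.0636, 0.1465]
position: [0.6346, 0.064, 0.101]
ee_rot: [[-0.0, 1.0, 0.001], [1.0, 0.0, 0.0], [0.0, 0.001, -1.0]]
```

```bash
python3 -m handwheel '{"series":[0,0,0.3,0,0,0,0,0,0.25,0,0,0,0,0,0.15,0,0,0,0,0,0.04,0,0,0,0,0,0,0,0,0,0,0,0,0,0,0]}'|grep -E "pos|force"
python3 -m handwheel '{"series":[0,0,0,0,0,0,0,0,0,0,0,0,0,0,0,0,0,0,0,0,0,0,0,0,0,0,0,0,0,0,0,0,0,0,0,0]}' 1|grep -E "pos|force|width"
python3 -m handwheel '{"series":[0,0,-0.2,0,0,0,0,0,-0.5,0,0,0,0,0,-0.6,0,0,0,0,0,-0.5,0,0,0,0,0,-0.2,0,0,0,0,0,0,0,0,0,0,0,0,0,0,0]}'|grep -E "pos|force|width"
```

```text
position: [0.6342, 0.0637, 0.0705]
contact_force: [-0.6, -0.4, 0.3]
gripper_force: 0.0
position: [0.6348, 0.0638, 0.0715]
contact_force: [0.0, -0.1, 2.2]
width: 0.154
gripper_force: 58.6
position: [0.6343, 0.0638, 0.151]
contact_force: [-0.4, 0.3, -1.3]
width: 0.15
gripper_force: 58.6
```

```bash
python3 -m handwheel '{"series":[-0.3,-0.25,0,0,0,0,-0.6,-0.49,0,0,0,0,-0.75,-0.61,0,0,0,0,-0.75,-0.61,0,0,0,0,-0.75,-0.61,0,0,0,0,-0.75,-0.61,0,0,0,0,-0.7,-0.58,0,0,0,0,-0.5,-0.41,0,0,0,0,-0.35,-0.29,0,0,0,0,-0.15,-0.13,0,0,0,0]}'|grep pos
python3 -m handwheel '{"series":[0,0,0,0,0,0,0,0,0.5,0,0,0,0,0,0.5,0,0,0,0,0,0.4,0,0,0,0,0,0.2,0,0,0,0,0,0.1,0,0,0,0,0,0,0,0,0,0,0,0,0,0,0,0,0,0,0,0,0]}'|grep -E "pos|force|rot"
python3 - <<'E'
from h import *
s=sensors.read_state(); print(s["position"])
a=cams.get_image("side"); cv2.imwrite("pics/s7.png",cv2.resize(a[180:280,310:435],None,fx=6,fy=6)[:,:,::-1])
E
```

```text
position: [0.4477, -0.161, 0.1488]
position: [0.4518, -0.1604, 0.0839]
ee_rot: [[-0.0, 1.0, 0.002], [1.0, 0.0, -0.001], [-0.001, 0.002, -1.0]]
contact_force: [-0.1, 0.4, -0.6]
gripper_force: 58.6
[ 0.45176199 -0.16043758  0.0839209 ]
```

View pics/s7.png

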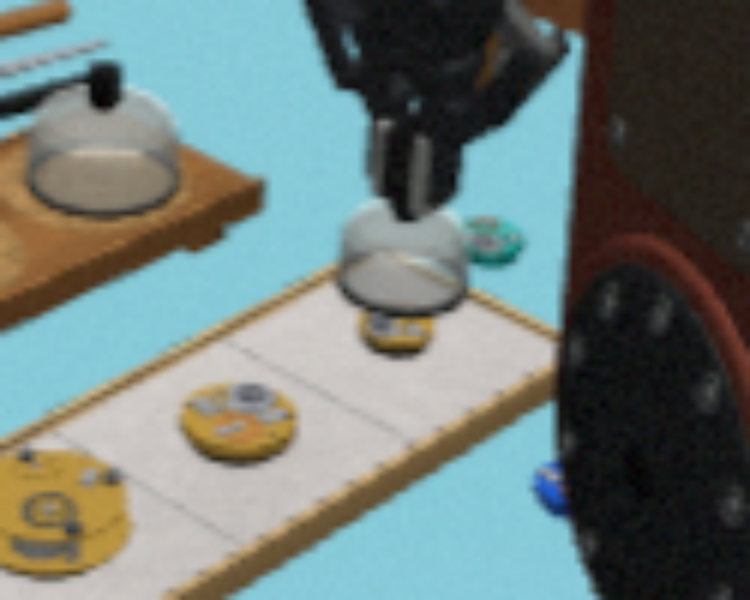

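Cover B (foot ring x 338-468, bottom y≈313 in the crop) hangs over movement B (crop (397,330)), slightly right of it. Checking by projection.

Run:
```python
from h import *
t=np.linspace(0,2*np.pi,60)
for n,x,y,z,r in(("ring now",.4518,-.1604,.0424,.0285),("mov top",.4513,-.1598,.025,.017),("mov bot",.4513,-.1598,.014,.017)):
    p=proj("side",np.c_[x+r*np.cos(t),y+r*np.sin(t),0*t+z]); q=(p-[310,180])*6
    print(n,"x",q[:,0].min().round(),q[:,0].max().round(),"y",q[:,1].min().round(),q[:,1].max().round())
```

```text
ring now x 335.0 466.0 y 249.0 317.0
mov top x 358.0 436.0 y 297.0 339.0
mov bot x 357.0 434.0 y 318.0 360.0
```

Ring and movement show the same small offset from prediction, so the relative alignment is good. Lower.

```bash
python3 -m handwheel '{"series":[0,0,0.2,0,0,0,0,0,0.25,0,0,0,0,0,0.15,0,0,0,0,0,0.05,0,0,0,0,0,0.03,0,0,0,0,0,0,0,0,0,0,0,0,0,0,0]}'|grep -E "pos|contact"
python3 -m handwheel '{"series":[0,0,0.02,0,0,0,0,0,0,0,0,0]}'|grep -E "pos|contact"
```

```text
position: [0.4494, -0.1597, 0.0555]
contact_force: [-3.6, 0.6, 5.5]
position: [0.4495, -0.1597, 0.0555]
contact_force: [-4.9, 1.7, 9.6]
```

```bash
python3 -m handwheel '{"series":[0,0,0.01,0,0,0,0,0,0,0,0,0]}'|grep -E "pos|contact"
```

```text
position: [0.4495, -0.1597, 0.0554]
contact_force: [-5.8, 2.1, 12.6]
```

```bash
python3 -m handwheel '{"series":[0,0,0,0,0,0,0,0,0,0,0,0,0,0,0,0,0,0,0,0,0,0,0,0]}' 0.3 |grep -E "width|pos|force"
python3 -m handwheel '{"series":[0,0,-0.2,0,0,0,0,0,-0.5,0,0,0,0,0,-0.7,0,0,0,0,0,-0.6,0,0,0,0,0,-0.4,0,0,0,0,0,0,0,0,0]}'|grep pos
python3 -m handwheel '{"series":[0.05,0.3,0,0,0,0,0.05,0.6,0,0,0,0,0.05,0.8,0,0,0,0,0.05,0.8,0,0,0,0,0.05,0.8,0,0,0,0,0.05,0.5,0,0,0,0,0,0.3,0,0,0,0,0,0.15,0,0,0,0,0,0,0,0,0,0,0,0,0,0,0,0]}' |grep pos
python3 - <<'E'
from h import *
a=cams.get_image("side"); cv2.imwrite("pics/s8.png",cv2.resize(a[150:275,310:435],None,fx=4.5,fy=4.5)[:,:,::-1])
E
```

```text
position: [0.4505, -0.1602, 0.0542]
contact_force: [0.2, -0.2, 0.3]
width: 0.349
gripper_force: 0.0
position: [0.4539, -0.1618, 0.1554]
position: [0.6197, -0.1477, 0.1487]
```

View pics/s8.png

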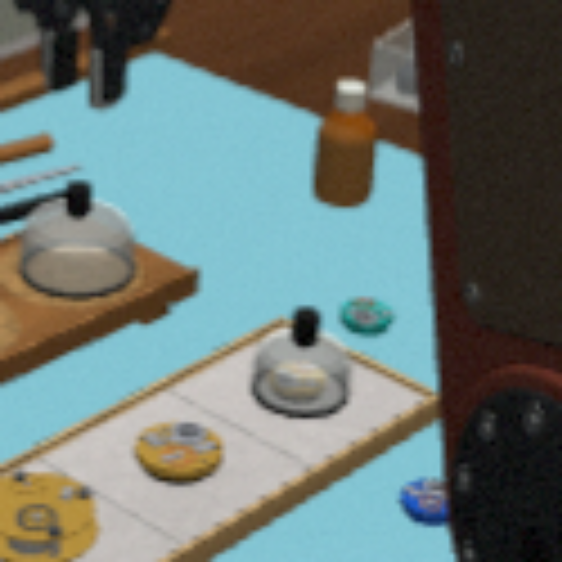

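Cover B stands flat with movement B inside (crop (300,378)). The gripper is above knob C (crop (78,197)).

```bash
python3 -m handwheel '{"series":[0,0.02,0.3,0,0,0,0,0,0.4,0,0,0,0,0,0.3,0,0,0,0,0,0.1,0,0,0,0,0,0,0,0,0,0,0,0,0,0,0,0,0,0,0,0,0]}'|grep -E "pos|rot"
```

```text
position: [0.622, -0.1485, 0.1073]
ee_rot: [[0.0, 1.0, 0.001], [1.0, -0.0, -0.0], [-0.0, 0.001, -1.0]]
```

```bash
python3 -m handwheel '{"series":[0.02,0,0.3,0,0,0,0,0,0.25,0,0,0,0,0,0.15,0,0,0,0,0,0.04,0,0,0,0,0,0,0,0,0,0,0,0,0,0,0]}'|grep -E "pos|force"
python3 -m handwheel '{"series":[0,0,0,0,0,0,0,0,0,0,0,0,0,0,0,0,0,0,0,0,0,0,0,0,0,0,0,0,0,0,0,0,0,0,0,0]}' 1|grep -E "pos|force|width"
python3 -m handwheel '{"series":[0,0,-0.2,0,0,0,0,0,-0.5,0,0,0,0,0,-0.6,0,0,0,0,0,-0.5,0,0,0,0,0,-0.2,0,0,0,0,0,0,0,0,0,0,0,0,0,0,0]}'|grep -E "pos|force|width"
```

```text
position: [0.6213, -0.1473, 0.0765]
contact_force: [-0.3, -1.2, 0.9]
gripper_force: 0.0
position: [0.6219, -0.1476, 0.0774]
contact_force: [-0.7, -0.8, 1.6]
width: 0.152
gripper_force: 58.6
position: [0.6214, -0.1474, 0.157]
contact_force: [-0.2, -0.3, -1.4]
width: 0.151
gripper_force: 58.6
```

```bash
python3 -m handwheel '{"series":[0.15,-0.25,0,0,0,0,0.3,-0.55,0,0,0,0,0.4,-0.75,0,0,0,0,0.4,-0.75,0,0,0,0,0.4,-0.75,0,0,0,0,0.33,-0.6,0,0,0,0,0.2,-0.4,0,0,0,0,0.15,-0.25,0,0,0,0,0,0,0,0,0,0,0,0,0,0,0,0]}'|grep pos
python3 -m handwheel '{"series":[0,0,0.4,0,0,0,0,0,0.5,0,0,0,0,0,0.4,0,0,0,0,0,0.2,0,0,0,0,0,0.1,0,0,0,0,0,0,0,0,0,0,0,0,0,0,0,0,0,0,0,0,0]}'|grep -E "pos|force|rot"
python3 - <<'E'
from h import *
a=cams.get_image("side"); cv2.imwrite("pics/s9.png",cv2.resize(a[200:300,280:405],None,fx=6,fy=6)[:,:,::-1])
x,y,Z=sensors.read_state()["position"]
t=np.linspace(0,2*np.pi,60)
for n,x,y,z,r in(("ring now",x,y,Z-.0474,.036),("mov bot",.4495,-.054,.014,.0245)):
    p=proj("side",np.c_[x+r*np.cos(t),y+r*np.sin(t),0*t+z]); q=(p-[280,200])*6
    print(n,"x",q[:,0].min().round(),q[:,0].max().round(),"y",q[:,1].min().round(),q[:,1].max().round())
E
```

```text
position: [0.4493, -0.0541, 0.1562]
position: [0.4507, -0.0546, 0.0939]
ee_rot: [[0.0, 1.0, 0.002], [1.0, -0.0, -0.001], [-0.001, 0.002, -1.0]]
contact_force: [-0.5, -0.4, -0.6]
gripper_force: 58.7
ring now x 331.0 507.0 y 201.0 297.0
mov bot x 358.0 476.0 y 283.0 349.0
```

View pics/s9.png

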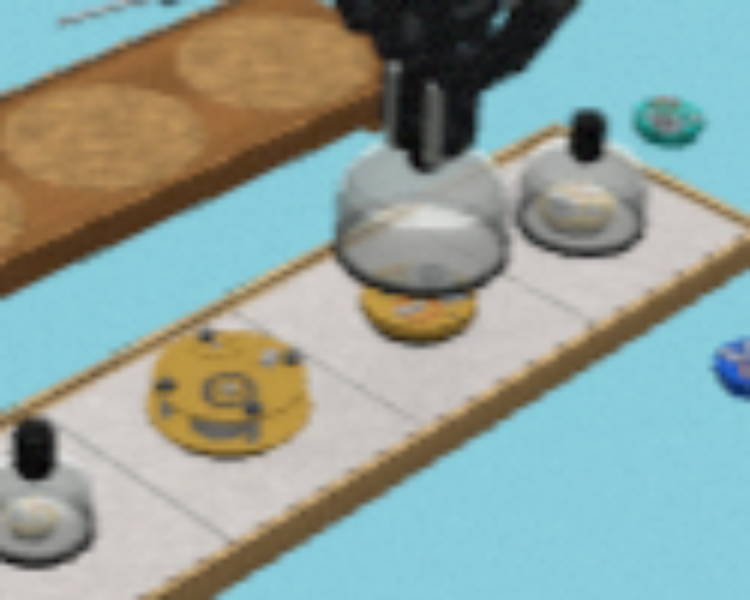

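Cover C's foot ring (crop x 334-509, bottom y 294) hangs over movement C (x 360-476), with offsets matching prediction. Lower.

```bash
python3 -m handwheel '{"series":[0,-0.02,0.2,0,0,0,0,0,0.25,0,0,0,0,0,0.2,0,0,0,0,0,0.06,0,0,0,0,0,0.03,0,0,0,0,0,0,0,0,0,0,0,0,0,0,0]}'|grep -E "pos|contact"
```

```text
position: [0.4488, -0.0542, 0.0632]
contact_force: [0.5, -0.0, -1.3]
```

```bash
python3 -m handwheel '{"series":[0,0,0.03,0,0,0,0,0,0,0,0,0,0,0,0,0,0,0]}'|grep -E "pos|contact"
python3 -m handwheel '{"series":[0,0,0.015,0,0,0,0,0,0,0,0,0]}'|grep -E "pos|contact"
```

```text
position: [0.4489, -0.0543, 0.0623]
contact_force: [0.2, 0.3, -0.5]
position: [0.4488, -0.0542, 0.0616]
contact_force: [0.4, -0.0, -0.6]
```

```bash
python3 -m handwheel '{"series":[0,0,0.015,0,0,0,0,0,0,0,0,0]}'|grep -E "pos|contact"
python3 -m handwheel '{"series":[0,0,0.01,0,0,0,0,0,0,0,0,0]}'|grep -E "pos|contact"
```

```text
position: [0.4488, -0.0542, 0.0613]
contact_force: [-1.8, 0.6, 4.0]
position: [0.4488, -0.0543, 0.0613]
contact_force: [-2.9, 0.9, 6.8]
```

```bash
python3 -m handwheel '{"series":[0,0,0,0,0,0,0,0,0,0,0,0,0,0,0,0,0,0,0,0,0,0,0,0]}' 0.3 |grep -E "width|pos|force"
python3 -m handwheel '{"series":[0,0,-0.2,0,0,0,0,0,-0.5,0,0,0,0,0,-0.7,0,0,0,0,0,-0.6,0,0,0,0,0,-0.4,0,0,0,0,0,0,0,0,0]}'|grep pos
python3 -m handwheel '{"series":[0.3,0.25,0,0,0,0,0.6,0.51,0,0,0,0,0.75,0.64,0,0,0,0,0.75,0.64,0,0,0,0,0.75,0.64,0,0,0,0,0.75,0.64,0,0,0,0,0.7,0.6,0,0,0,0,0.5,0.42,0,0,0,0,0.3,0.25,0,0,0,0,0.12,0.1,0,0,0,0]}' |grep pos
python3 -m handwheel '{"series":[0,0,0,0,0,0,0,0,0,0,0,0,0,0,0,0,0,0]}' |grep pos
```

```text
position: [0.4486, -0.0542, 0.0603]
contact_force: [0.1, 0.2, 0.4]
width: 0.349
gripper_force: 0.0
position: [0.4521, -0.0551, 0.1613]
position: [0.6369, 0.1687, 0.1551]
position: [0.6352, 0.1655, 0.1558]
```

Check cover C and the position over D while descending partway.

```bash
python3 -m handwheel '{"series":[0.02,0.03,0.3,0,0,0,0,0,0.4,0,0,0,0,0,0.3,0,0,0,0,0,0,0,0,0,0,0,0,0,0,0,0,0,0,0,0,0]}'|grep -E "pos|rot"
python3 - <<'E'
from h import *
a=cams.get_image("side"); cv2.imwrite("pics/s10.png",cv2.resize(a[180:320,205:405],None,fx=4,fy=4)[:,:,::-1])
E
```

```text
position: [0.6376, 0.1671, 0.1166]
ee_rot: [[0.0, 1.0, 0.0], [1.0, -0.0, 0.0], [0.0, 0.0, -1.0]]
```

View pics/s10.png

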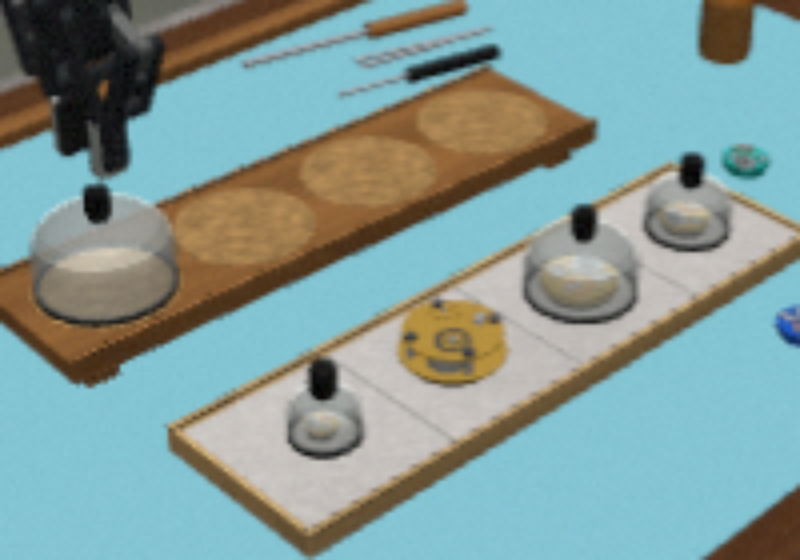

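Covers A (325,425), C (580,280) and B (688,215) all stand flat over their movements. The gripper is centred above knob D (96,203).

```bash
python3 -m handwheel '{"series":[0,0,0.3,0,0,0,0,0,0.25,0,0,0,0,0,0.15,0,0,0,0,0,0.07,0,0,0,0,0,0,0,0,0,0,0,0,0,0,0]}'|grep -E "pos|force"
python3 -m handwheel '{"series":[0,0,0,0,0,0,0,0,0,0,0,0,0,0,0,0,0,0,0,0,0,0,0,0,0,0,0,0,0,0,0,0,0,0,0,0]}' 1|grep -E "pos|force|width"
python3 -m handwheel '{"series":[0,0,-0.2,0,0,0,0,0,-0.5,0,0,0,0,0,-0.6,0,0,0,0,0,-0.5,0,0,0,0,0,-0.2,0,0,0,0,0,0,0,0,0,0,0,0,0,0,0]}'|grep -E "pos|force|width"
```

```text
position: [0.6372, 0.1674, 0.0851]
contact_force: [0.3, 0.1, 0.1]
gripper_force: 0.0
position: [0.638, 0.1675, 0.0863]
contact_force: [-0.1, 0.5, 2.6]
width: 0.15
gripper_force: 58.6
position: [0.6373, 0.1674, 0.1657]
contact_force: [-0.5, 0.2, -0.7]
width: 0.153
gripper_force: 58.6
```

```bash
python3 -m handwheel '{"series":[-0.15,-0.25,0,0,0,0,-0.35,-0.55,0,0,0,0,-0.5,-0.8,0,0,0,0,-0.5,-0.8,0,0,0,0,-0.5,-0.8,0,0,0,0,-0.4,-0.65,0,0,0,0,-0.3,-0.45,0,0,0,0,-0.15,-0.25,0,0,0,0,-0.05,-0.07,0,0,0,0,0,0,0,0,0,0]}'|grep pos
python3 -m handwheel '{"series":[0,0,0.3,0,0,0,0,0,0.4,0,0,0,0,0,0.3,0,0,0,0,0,0.2,0,0,0,0,0,0.1,0,0,0,0,0,0,0,0,0,0,0,0,0,0,0,0,0,0,0,0,0]}'|grep -E "pos|force|rot"
python3 - <<'E'
from h import *
a=cams.get_image("side"); cv2.imwrite("pics/s11.png",cv2.resize(a[200:300,255:380],None,fx=6,fy=6)[:,:,::-1])
x,y,Z=sensors.read_state()["position"]
t=np.linspace(0,2*np.pi,60)
for n,x,y,z,r in(("ring now",x,y,Z-.0562,.044),("mov bot",.4525,.0512,.014,.0325)):
    p=proj("side",np.c_[x+r*np.cos(t),y+r*np.sin(t),0*t+z]); q=(p-[255,200])*6
    print(n,"x",q[:,0].min().round(),q[:,0].max().round(),"y",q[:,1].min().round(),q[:,1].max().round())
E
```

```text
position: [0.4521, 0.0513, 0.1649]
position: [0.4537, 0.0515, 0.1144]
ee_rot: [[-0.0, 1.0, 0.002], [1.0, 0.0, 0.0], [0.0, 0.002, -1.0]]
contact_force: [-0.9, 0.9, -0.5]
gripper_force: 58.7
ring now x 265.0 494.0 y 260.0 391.0
mov bot x 298.0 464.0 y 369.0 468.0
```

View pics/s11.png

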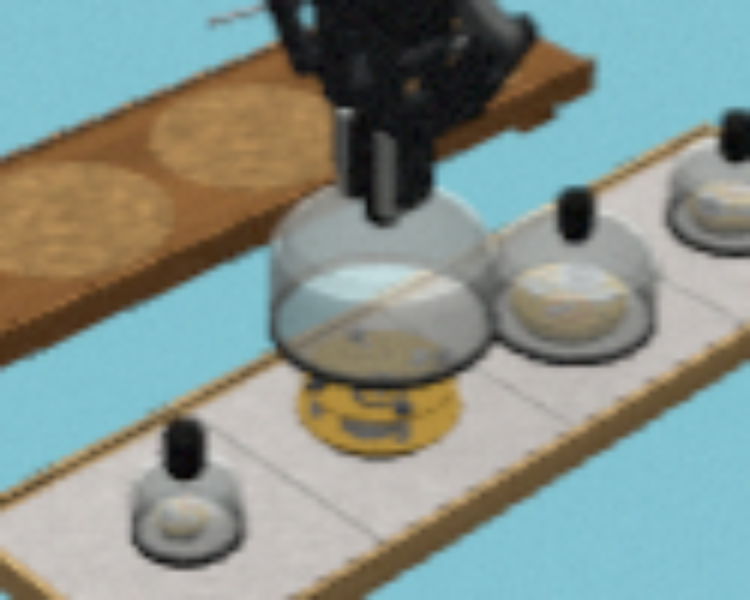

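Cover D's ring (crop x 268-497, bottom y 386) hangs above movement D (x 298-462). The relative error is about 1 mm. Lower.

```bash
python3 -m handwheel '{"series":[0.01,0,0.25,0,0,0,0,0,0.3,0,0,0,0,0,0.25,0,0,0,0,0,0.13,0,0,0,0,0,0.08,0,0,0,0,0,0,0,0,0,0,0,0,0,0,0,0,0,0,0,0,0]}'|grep -E "pos|contact"
python3 -m handwheel '{"series":[0,0.02,0.02,0,0,0,0,0,0,0,0,0]}'|grep -E "pos|contact"
```

```text
position: [0.4532, 0.0517, 0.0738]
contact_force: [0.0, 0.1, -0.9]
position: [0.4541, 0.0518, 0.073]
contact_force: [-0.6, -0.1, -1.3]
```

```bash
python3 -m handwheel '{"series":[0,0,0.03,0,0,0,0,0,0.015,0,0,0,0,0,0,0,0,0]}'|grep -E "pos|contact"
python3 -m handwheel '{"series":[0,0,0.015,0,0,0,0,0,0,0,0,0]}'|grep -E "pos|contact"
```

```text
position: [0.4534, 0.0518, 0.0706]
contact_force: [-0.9, -1.0, -1.7]
position: [0.4535, 0.0518, 0.0702]
contact_force: [-0.7, 0.1, 0.7]
```

```bash
python3 -m handwheel '{"series":[0,0,0.015,0,0,0,0,0,0,0,0,0]}'|grep -E "pos|contact"
python3 -m handwheel '{"series":[0,0,0.01,0,0,0,0,0,0,0,0,0]}'|grep -E "pos|contact"
```

```text
position: [0.4536, 0.0518, 0.0702]
contact_force: [-2.9, 0.4, 5.1]
position: [0.4536, 0.0518, 0.0702]
contact_force: [-3.7, -0.7, 8.2]
```

```bash
python3 -m handwheel '{"series":[0,0,0,0,0,0,0,0,0,0,0,0,0,0,0,0,0,0,0,0,0,0,0,0]}' 0.3 |grep -E "width|pos|force"
python3 -m handwheel '{"series":[0,0,-0.2,0,0,0,0,0,-0.5,0,0,0,0,0,-0.8,0,0,0,0,0,-0.8,0,0,0,0,0,-0.8,0,0,0,0,0,-0.3,0,0,0,0,0,0,0,0,0]}'|grep pos
python3 -m handwheel '{"series":[-0.4,0,0,0,0,0,-0.8,0,0,0,0,0,-0.9,0,0,0,0,0,-0.9,0,0,0,0,0,-0.9,0,0,0,0,0,-0.9,0,0,0,0,0,-0.9,0,0,0,0,0,-0.9,0,0,0,0,0,-0.9,0,0,0,0,0,-0.4,0,0,0,0,0]}' |grep -E "pos|clock"
python3 - <<'E'
from h import *
a=cams.get_image("side"); b=cams.get_image("top")
o=np.vstack([cv2.resize(a[190:320,230:430],(600,390))[:290+60],cv2.resize(b[150:310,195:435],(375,250))[:, :].copy() if 0 else cv2.resize(b[225:308,210:425],(600,232))])
cv2.imwrite("pics/s12.png",o[:,:,::-1]); print(sensors.read_state()["clock"])
E
```

```text
position: [0.4535, 0.0518, 0.069]
contact_force: [0.2, 0.3, -0.1]
width: 0.355
gripper_force: 0.0
position: [0.4568, 0.0517, 0.2103]
clock: 31.18
position: [0.4524, -0.2676, 0.2037]
31.2833
```

View pics/s12.png

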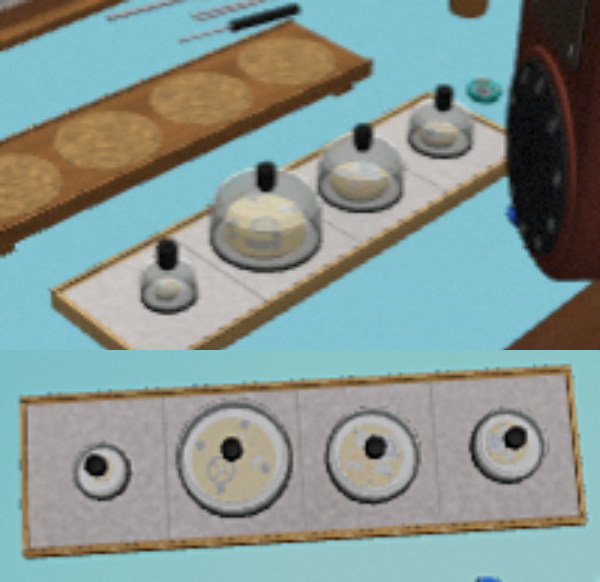

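Both views show all four covers flat and upright on the board, each centred round its movement (lower panel centres (101,472), (236,460), (373,455) and (507,446)). The gripper is clear. Settle briefly and hand in.

```bash
python3 -m handwheel '{"series":[0,0,0,0,0,0,0,0,0,0,0,0,0,0,0,0,0,0]}'|grep -E "pos|force"; python3 -c "from rig import ticket;print(ticket.job_done())"
```

```text
position: [0.4533, -0.2624, 0.2045]
contact_force: [-0.0, -0.8, 0.3]
gripper_force: 0.0
the job is handed in; nothing more can be done
None
```

All four covers stand flat over their matching movements, set down in order from smallest to largest with the movements, bottle and loupe left alone, and the job was handed in at about 32 s of the 106 s allowed.

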